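# Pack the vision rig into its carton

## Task

Pack the camera, the spare lens and the slide clamp with the blue knob into the open cardboard carton, side by side in a row, so that all three stand upright and flat on the carton's floor. It is a tight fit; lower them in gently rather than dropping them, and leave the other things on the bench where they are.

Things in the scene. Friction and masses are not known exactly. Their poses are not given: they have to be found in the camera images.
- carton: Open cardboard carton, 86 x 174 outside (x, y, folded-down flaps included) and 45 high; walls 5 thick, floor 5 thick; inside 70 (x) x 158 (y) x 40 deep. It is fixed to the bench. Origin at the centre of its underside; y is its long axis, z up.
- carton_in (a point): Centre of the carton's inner floor, 5 above the bench; axes as the carton.
- camera: Industrial camera standing with its lens up: silver block 60 (x) x 46 (y) x 38 high, and on it a round black barrel of diameter 44 with a red band, up to 84. About 0.25 kg. Origin at the centre of its underside, z up.
- lens: Spare lens standing on end: plain upright grey cylinder, diameter 52, 84 high, with thin black and yellow bands. About 0.28 kg. Origin at the centre of its underside, z up.
- clamp: Slide clamp: dark steel block 60 (x) x 44 (y) x 44 high, with a round blue knob of diameter 40 on top, from 50 to 84 high (on a short neck). About 0.3 kg. Origin at the centre of its underside, z up.
- ring_light: Bystander: black ring light lying flat, 90 outside diameter, 50 hole, 18 high. Origin at the centre of its underside.
- mug: Bystander: white mug, 80 diameter, 95 high, handle on its +y side. Origin at the centre of its underside.
- usb_stick: Bystander: white stick, 58 x 20 x 9. Origin at the centre of its underside.
- ruler: Bystander: flat steel ruler, 30 x 200 x 4, long along its y. Origin at the centre of its underside.
- tape: Bystander: yellow roll of tape lying flat, 64 diameter, 18 high. Origin at the centre of its underside.
- mouse: Bystander: black computer mouse, 105 x 60 x 31. Origin at the centre of its underside.
Things that resemble listed ones, but are neither listed nor needed, are in the scene too. What is shaped like the lens but green is not meant. Leave any green look-alike of the clamp alone.

How it is judged:
At the end, for the whole second after the job is handed in: The camera, the lens and the clamp are all inside the carton, each resting on its floor (underside within 6 mm of it), upright within 0.12 rad and at rest (below 0.03 m/s) (x of camera in the frame of carton_in between -0.035 and 0.035 m and y of camera in the frame of carton_in between -0.079 and 0.079 m and z of camera in the frame of carton_in between -0.004 and 0.006 m and angle between each of camera, lens, clamp's own z axis and vertical below 0.12 rad and linear speed of each of camera, lens, clamp below 0.03 m/s and x of lens in the frame of carton_in between -0.035 and 0.035 m and y of lens in the frame of carton_in between -0.079 and 0.079 m and z of lens in the frame of carton_in between -0.004 and 0.006 m and x of clamp in the frame of carton_in between -0.035 and 0.035 m and y of clamp in the frame of carton_in between -0.079 and 0.079 m and z of clamp in the frame of carton_in between -0.004 and 0.006 m); the robot touches nothing.
It fails at once if a packed thing is dropped or driven into the carton: it moves faster than 0.6 m/s with its underside less than 50 mm above the carton's floor ((horizontal distance between camera and carton_in below 0.09 m and z of camera in the frame of carton_in below 0.05 m and linear speed of camera above 0.6 m/s) or (horizontal distance between lens and carton_in below 0.09 m and z of lens in the frame of carton_in below 0.05 m and linear speed of lens above 0.6 m/s) or (horizontal distance between clamp and carton_in below 0.09 m and z of clamp in the frame of carton_in below 0.05 m and linear speed of clamp above 0.6 m/s)).
It fails at once if a bystander (ring light, mug, USB stick, ruler, tape, mouse) is moved by more than 30 mm (distance of any of ring_light, mug, usb_stick, ruler, tape, mouse from where it was at the start of the episode above 0.03 m).
It also fails if it takes over 72 s, if anything falls off the work surface, if the arm or the gripper's body presses on something with over 40 N, if the wrist force passes 120 N, or if a joint passes its speed limit or range.

## Robot

A 6-joint arm with a two-finger parallel gripper is mounted at the origin on the work surface. World frame = base frame: x ahead of the robot, y to its left, z up, the work surface at z = 0. Lengths are in m, angles in rad, forces in N, time in s.
With the tool pointing down it reaches from about 0.2 to 0.875 m from the base axis. Payload 3.4 kg.
Tool frame: the origin (TCP) lies at the very end of the fingers, on their centre line; the grasp point (between the pads) lies 19 mm behind it; z points along the fingers, y is the line along which they close (so a half turn about z gives the same grasp; the last joint's range is limited). The gripper opens to 94 mm and grips with 3 to 60 N. Pads are 16 mm wide; open, the fingers measure 119 mm over their backs; the gripper's body (75 mm by 177 mm) begins 78 mm behind the grasp point.
Start: joints at [-0.121, 0.276, 1.505, -0, 1.361, -0.121], TCP at [0.575, -0, 0.205] pointing down, gripper open.
Joint ranges: [-2.89, 2.89], [-0.75, 2.08], [0.22, 2.7], [-1.18, 4.32], [0.11, 2.71], [-2.7, 2.7]. Speed limits (rad/s): [2.57, 2.57, 3.14, 3.14, 3.14, 3.14].

## Interface

Orientations are given as a rotation vector (axis times angle).
In Python, from plant import env, optics, recognise gives the robot as it stands.
- The arm moves only by the tool jog_arm, never from a script. Its argument "series" is a list of rows, each a list of 7 numbers: the shift along the world's x, y, z scaled (see below), then the turn, a rotation vector about the world's x, y, z scaled (see below), then the closure, from 0 (fully open) to 1 (shut). A call has 1 to 10 rows; each row shifts and turns the commanded pose from where the row before left it; what a row does not reach is not made up. The controller multiplies each number of a shift by 40 mm and each number of a turn by 5 degrees. A row lasts 1/8 s, in which the tool goes at most 62.5 mm and 10.7 degrees, less where a joint would pass 70% of its speed; a pose out of reach is approached as far as the arm can. A call with a number of a shift or a turn outside -1 to 1 is refused whole. A call with a gripper value outside its range is refused whole. The fingers move at their own pace and stop on an object; "newtons" is the grip in N (left out, the last holds). Time passes only in rows, so rows that do not move let the fingers close. It gives the time, the measured TCP pose, the force, the opening and the grip force at its end, in the units of the state.
- env.sense(): the state, without advancing time (a new reading comes with each control period).
- optics.camera(name): name is "scene" or "side" or "wrist"; returns the picture (480x640x3 uint8, red, green, blue); there is no depth.
- optics.camera_model(name): a dict with "mtx" (3x3 intrinsics, pixels), "k1" (the pictures are not rectified: a ray, as slopes to the right and down, at radius r is drawn at 1 + k1 r^2 times it, then the intrinsics apply), "R" (3x3) and "t" (3): a world point X has camera coordinates R X + t; the wrist camera has in their place "mount" (4x4, takes a point from camera to tool coordinates, whose origin is the TCP and whose axes are the flange's). Camera axes: x right, y down, z forward; pixel columns grow to the right and rows downward; lengths in m; the calibration is good to about 2 mm. A picture is of the moment at which its call begins: read the wrist's pose just before it. camera_model takes no time and is no camera call.
- env.sign_off(): hands the job in; it is judged then, once.
Trained networks look in the newest picture that a camera, given by its name, has taken for a name from the list of things; names that differ only in an ending like _2 or _b are one class to them, and where a whole thing is asked for, a point or a joint stands for the part that bears it (a point fixed in the world has none). Each returns a list of dicts, best first, with "p" (0 to 1); they miss things now and then, are a little off and sometimes report something else, mostly with a low value. They report only what shows in the picture. A call takes as long as a camera call. They do not tell look-alikes from the thing itself.
- recognise(thing, camera): "rect" ([left, top, right, bottom] in pixels, round what is visible of it).
The state is a dict: "t": time; "q": joint angles; "dq": joint speeds; "effort": joint torques, N m; "eef_pos": TCP position; "ee_rot": TCP orientation; "force": force on the tool from outside, world axes, zero at the start; "ft_torque": the same for the moment, N m; "opening": finger opening in m; "grip_force": force on a finger pad.
Only numpy, scipy, OpenCV 4.12 (cv2) and the standard library are available. Lean on these libraries where they do the work, as an engineer would, in place of code of your own. Each camera call takes 0.05 s, during which the arm holds its last target. There are 200 camera calls.

## Working session

There is one attempt and no reset: what is moved stays moved. The work goes in short steps, Python scripts to look and compute and a tool call to move; the robot and the scene stay as the last step left them, time stands still between calls to the robot, and variables do not carry over. Pictures are saved under pics/ and viewed, at most 10 in all, crops included, and the job is handed in when it is done.

Besides the shell and the picture viewer there is one more tool, called after ">>>" as name(argument=value, ...) on one line, values as JSON. jog_arm: Moves the arm, as the interface text tells. Its arguments: {"type":"object","properties":{"series":{"type":"array"},"newtons":{"type":"number"}},"required":["series"]}

```bash
mkdir -p pics
cat > h.py <<'E'
import numpy as np, cv2, json
from plant import env, optics, recognise
def snap(n,f):
    im=optics.camera(n); cv2.imwrite(f,im[:,:,::-1]); return im
def ray(n,u,v,st=None):
    m=optics.camera_model(n); K=np.array(m["mtx"]); k=m["k1"]
    d=np.array([(u-K[0,2])/K[0,0],(v-K[1,2])/K[1,1]]); s=d.copy()
    for _ in range(20): s=d/(1+k*(s@s))
    c=np.array([s[0],s[1],1.])
    if n=="wrist":
        M=np.array(m["mount"]); R=cv2.Rodrigues(np.array(st["ee_rot"]))[0]
        return R@M[:3,3]+np.array(st["eef_pos"]), R@M[:3,:3]@c
    R=np.array(m["R"]);t=np.array(m["t"]); return -R.T@t, R.T@c
def onz(n,u,v,z,st=None):
    o,d=ray(n,u,v,st); return o+d*(z-o[2])/d[2]
E
python3 - <<'E'
from h import *
for n in("scene","side"):
    snap(n,f"pics/{n}0.png")
    m=optics.camera_model(n); print(n,np.round(-np.array(m["R"]).T@m["t"],3))
    for th in("camera","lens","clamp","carton","mug","mouse","ring_light","tape","ruler","usb_stick"):
        for r in recognise(th,n):
            if r["p"]>.25:
                b=r["rect"]; z=.045 if th=="carton" else 0.04
                print(th,round(r["p"],2),np.round(b),np.round(onz(n,(b[0]+b[2])/2,(b[1]+b[3])/2,z),3))
s=env.sense(); print(s["ee_rot"],optics.camera_model("wrist")["mount"],s["t"])
E
```

```text
scene [ 0.928 -0.557  0.767]
camera 0.76 [336. 150. 364. 184.] [0.505 0.325 0.04 ]
lens 0.84 [258. 209. 286. 258.] [0.475 0.057 0.04 ]
lens 0.65 [232. 181. 253. 229.] [0.375 0.096 0.04 ]
clamp 0.69 [279. 174. 314. 219.] [0.457 0.176 0.04 ]
carton 0.78 [195. 323. 274. 437.] [ 0.609 -0.246  0.045]
mug 0.96 [429. 152. 472. 203.] [0.712 0.408 0.04 ]
mouse 0.97 [ 88. 291. 148. 339.] [ 0.36  -0.246  0.04 ]
ring_light 0.73 [370. 311. 422. 362.] [ 0.784 -0.042  0.04 ]
tape 0.79 [248. 171. 268. 193.] [0.359 0.176 0.04 ]
ruler 0.91 [408. 229. 455. 301.] [0.774 0.138 0.04 ]
usb_stick 0.63 [371. 192. 400. 207.] [0.621 0.264 0.04 ]
usb_stick 0.45 [426. 151. 471. 203.] [0.708 0.408 0.04 ]
side [0.452 0.787 0.948]
camera 0.68 [301. 338. 342. 383.] [0.498 0.338 0.04 ]
lens 0.67 [395. 232. 426. 276.] [0.371 0.085 0.04 ]
clamp 0.75 [267. 217. 301. 266.] [0.613 0.105 0.04 ]
clamp 0.63 [340. 261. 373. 310.] [0.463 0.178 0.04 ]
clamp 0.56 [296. 105. 350. 169.] [ 0.591 -0.2    0.04 ]
carton 0.86 [299. 107. 347. 171.] [ 0.589 -0.19   0.045]
mug 0.71 [159. 333. 217. 414.] [0.709 0.406 0.04 ]
mouse 0.7 [410. 138. 459. 168.] [ 0.341 -0.202  0.04 ]
ring_light 0.55 [254. 340. 285. 350.] [0.59  0.327 0.04 ]
tape 0.73 [401. 302. 438. 340.] [0.343 0.23  0.04 ]
ruler 0.73 [178. 232. 219. 318.] [0.75  0.214 0.04 ]
usb_stick 0.9 [252. 339. 284. 351.] [0.592 0.328 0.04 ]
[2.22144131e+00 2.22143512e+00 2.20777028e-05] [[-1.12152077e-03 -9.68933241e-01 -2.47319868e-01  7.17260887e-02]
 [ 9.99999083e-01 -1.27439362e-03  4.58040840e-04 -4.75239607e-04]
 [-7.58993858e-04 -2.47319127e-01  9.68933782e-01 -1.79281298e-01]
 [ 0.00000000e+00  0.00000000e+00  0.00000000e+00  1.00000000e+00]] 1.1
```

View pics/scene0.png

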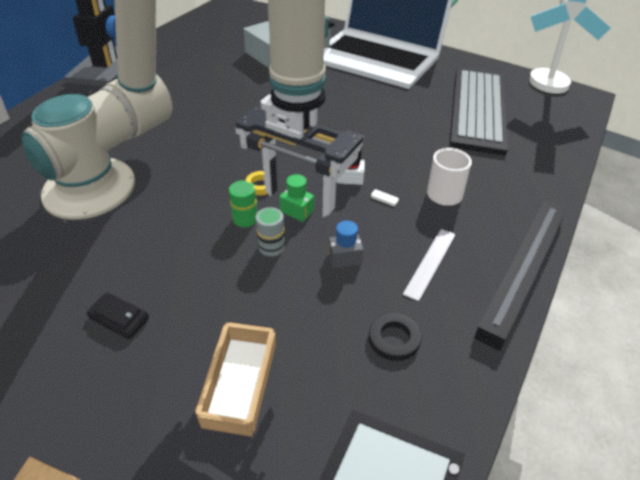

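View pics/side0.png

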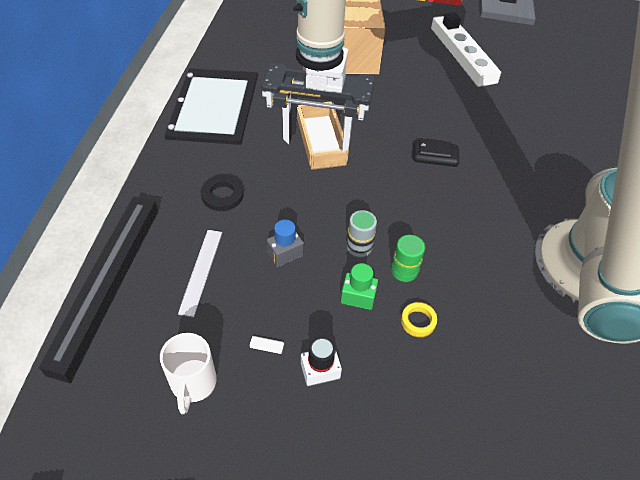

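The scene shows the grey lens at (271,232) and a green look-alike at (243,203), and the blue-knob clamp at (346,243) and a green one at (297,197). The silver camera is partly hidden at (350,170) and the carton is at (237,378). Grey and blue are the ones meant, since the task rules out green. Next I'll confirm that in an enlarged crop and check the wrist view.

Run:
```python
from h import *
s=env.sense(); w=snap("wrist","pics/w0.png"); im=cv2.imread("pics/side0.png")[200:400,250:450]
c=cv2.resize(im,(480,480),interpolation=cv2.INTER_CUBIC)
w2=cv2.resize(w[:,:,::-1],(320,240)); o=np.zeros((480,800,3),np.uint8);o[:,:480]=c;o[:240,480:]=w2
cv2.imwrite("pics/c0.png",o); m=optics.camera_model("wrist");print(m["mtx"],m["k1"])
for p in[(320,240),(0,240),(640,240),(320,0),(320,480)]: print(p,np.round(onz("wrist",*p,0.04,s),3))
```

```text
[[367.00611635   0.         317.69246471]
 [  0.         367.00611635 242.64099879]
 [  0.           0.           1.        ]] -0.045907896827809554
(320, 240) [ 0.577 -0.014  0.04 ]
(0, 240) [ 0.256 -0.013  0.04 ]
(640, 240) [ 0.899 -0.014  0.04 ]
(320, 0) [0.577 0.195 0.04 ]
(320, 480) [ 0.577 -0.308  0.04 ]
```

View pics/c0.png

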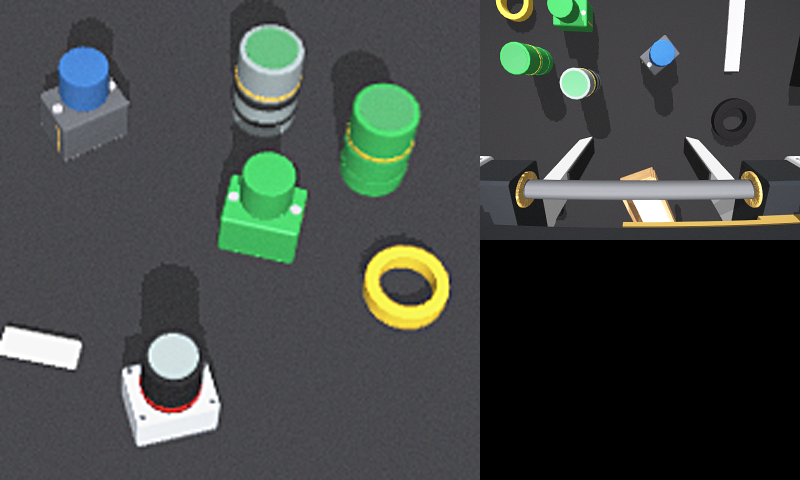

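Confirmed: in the crop, the grey lens with black and yellow bands is at (270,80), the blue-knob clamp at (85,100) and the silver camera at (172,390). The green ones are look-alikes. Next are wrist views of the camera and then the carton.

>>> jog_arm(series=[[-0.15,0.9,0.2,0,0,0,0],[-0.15,0.9,0.2,0,0,0,0],[-0.15,0.9,0.2,0,0,0,0],[-0.15,0.9,0.2,0,0,0,0],[-0.15,0.9,0.2,0,0,0,0],[-0.15,0.9,0.2,0,0,0,0],[0,0,0,0,0,0,0],[0,0,0,0,0,0,0]])

```text
t: 2.15
eef_pos: [0.539, 0.2154, 0.2532]
ee_rot: [2.221, 2.221, -0.001]
force: [-0.4, -0.4, 0.5]
opening: 0.094
grip_force: 0.0
```

Run:
```python
from h import *
s=env.sense(); snap("wrist","pics/w1.png"); json.dump({k:list(map(float,s[k])) for k in("eef_pos","ee_rot")},open("s1.json","w")); print(s["eef_pos"],recognise("camera","wrist"))
```

```text
[0.53896024 0.21542384 0.2532113 ] [{'rect': [244.4, 69.1, 315.9, 131.0], 'p': 0.58}, {'rect': [347.9, 274.1, 411.2, 344.7], 'p': 0.55}]
```

>>> jog_arm(series=[[0.1,-1,0,0,0,0,0],[0.1,-1,0,0,0,0,0],[0.1,-1,0,0,0,0,0],[0.1,-1,0,0,0,0,0],[0.1,-1,0,0,0,0,0],[0.1,-1,0,0,0,0,0],[0.1,-1,0,0,0,0,0],[0.1,-1,0,0,0,0,0],[0.1,-1,0,0,0,0,0],[0.1,-1,0,0,0,0,0]])

```text
t: 3.5
eef_pos: [0.5784, -0.1866, 0.2532]
ee_rot: [-2.223, -2.219, 0.0]
force: [-0.7, -1.2, -0.4]
opening: 0.0936
grip_force: 0.0
```

>>> jog_arm(series=[[0.1,-1,0,0,0,0,0],[0.1,-1,0,0,0,0,0],[0.1,-1,0,0,0,0,0],[0.1,-0.8,0,0,0,0,0],[0,0,0,0,0,0,0],[0,0,0,0,0,0,0]])

```text
t: 4.25
eef_pos: [0.5943, -0.3359, 0.2531]
ee_rot: [-2.222, -2.219, -0.001]
force: [0.9, 0.3, -0.8]
opening: 0.0938
grip_force: 0.0
```

Run:
```python
from h import *
s=env.sense(); w=snap("wrist","pics/w2.png")[:,:,::-1]; json.dump({k:list(map(float,s[k])) for k in("eef_pos","ee_rot")},open("s2.json","w")); r=recognise("carton","wrist");print(s["eef_pos"],s["t"],r)
a=cv2.imread("pics/w0.png");b=cv2.imread("pics/w1.png")
# montage: clamp x4 (90x70 px crop), camera x3, carton x2
def crop(im,x,y,w,h,k): return cv2.resize(im[y:y+h,x:x+w],None,fx=k,fy=k,interpolation=cv2.INTER_CUBIC)
o=np.zeros((600,800,3),np.uint8)
o[:300,:400]=crop(a,310,60,100,75,4)
cv2.imwrite("pics/m.png",o)
o2=crop(b,0,0,640,480,0.625); o[:300,400:]=o2
o[300:,:400]=crop(w,0,0,640,480,0.625); o[300:,400:]=crop(a,145,110,100,75,4)
cv2.imwrite("pics/m.png",o)
```

```text
[ 0.59428698 -0.33586822  0.25310754] 4.25 [{'rect': [251.0, 12.4, 388.5, 203.3], 'p': 0.79}]
```

View pics/m.png

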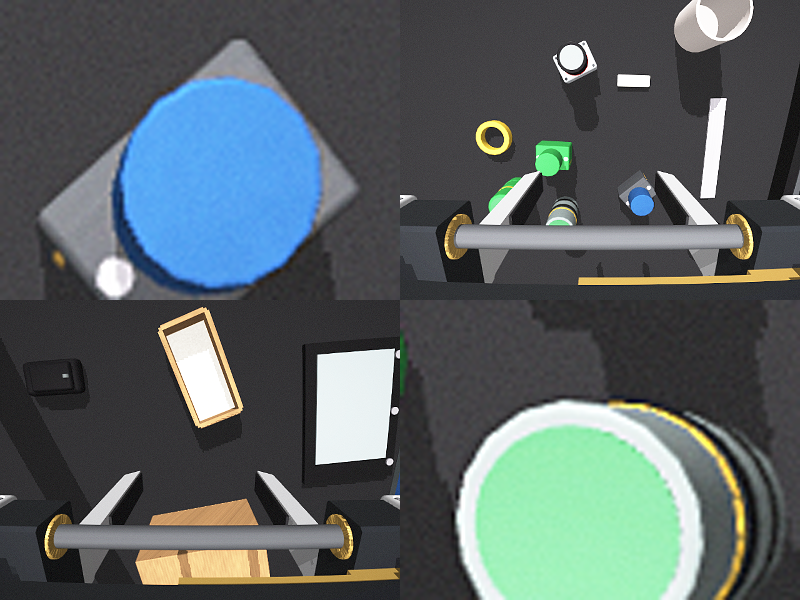

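The montage shows the clamp block's top corners in w0 at about (319,114), (370,70) and (399,107). The lens top is centred near (190,165), the camera in w1 near (280,97) and the carton in w2 near (320,108). I'll enlarge the camera and carton to read their corners.

Run:
```python
import cv2,numpy as np
b=cv2.imread("pics/w1.png");w=cv2.imread("pics/w2.png");a=cv2.imread("pics/w0.png")
def crop(im,x,y,w,h,k): return cv2.resize(im[y:y+h,x:x+w],None,fx=k,fy=k,interpolation=cv2.INTER_CUBIC)
o=np.zeros((600,800,3),np.uint8)
o[:600,:420]=crop(w,250,5,140,200,3); o[:360,430:790]=crop(b,235,55,90,90,4)
cv2.imwrite("pics/m2.png",o)
```

```text
(no output)
```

View pics/m2.png

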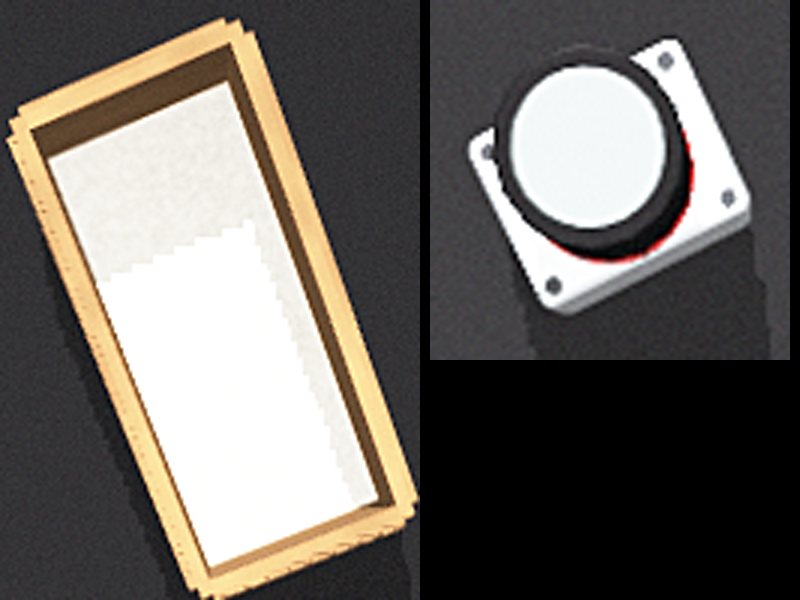

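Run:
```python
from h import *
s1,s2=json.load(open("s1.json")),json.load(open("s2.json"))
s0=dict(eef_pos=[.575,0,.205],ee_rot=[2.22144131,2.22143512,2.2e-5])
def P(c,x0,y0,k,z,s,ox=0): return np.array([onz("wrist",(u-ox+.5)/k+x0-.5,(v+.5)/k+y0-.5,z,s)[:2] for u,v in c])
deg=lambda v:np.degrees(np.arctan2(v[1],v[0]))
C=P([(31,132),(231,45),(396,503),(209,577)],250,5,3,.045,s2)
print("carton",C.round(4).tolist(),C.mean(0),[ (np.linalg.norm(C[i]-C[i-1]).round(4),deg(C[i]-C[i-1]).round(1)) for i in range(4)])
M=P([(666,62),(487,152),(554,286),(728,197)],235,55,4,.038,s1,430)
print("camera",M.mean(0),[ (np.linalg.norm(M[i]-M[i-1]).round(4),deg(M[i]-M[i-1]).round(1)) for i in range(4)], "barrel",P([(588,147)],235,55,4,.084,s1,430))
K=P([(38,215),(240,40),(358,190)],310,60,4,.044,s0)
print("clamp",(K[0]+K[2])/2,[ (np.linalg.norm(K[i+1]-K[i]).round(4),deg(K[i+1]-K[i]).round(1)) for i in range(2)],"knob",P([(221,177)],310,60,4,.084,s0))
print("lens",P([(580,523)],145,110,4,.084,s0,400))
```

```text
carton [[0.5381, -0.1679], [0.6029, -0.1423], [0.6606, -0.2873], [0.5957, -0.313]] [ 0.59931727 -0.22762446] [(np.float64(0.156), np.float64(111.6)), (np.float64(0.0697), np.float64(21.6)), (np.float64(0.1561), np.float64(-68.3)), (np.float64(0.0699), np.float64(-158.4))]
camera [0.49972614 0.3374406 ] [(np.float64(0.0357), np.float64(115.4)), (np.float64(0.0503), np.float64(-155.2)), (np.float64(0.0365), np.float64(-64.0)), (np.float64(0.0499), np.float64(25.7))] barrel [[0.49982396 0.33755665]]
clamp [0.61135187 0.10535131] [(np.float64(0.0567), np.float64(39.8)), (np.float64(0.0409), np.float64(-48.9))] knob [[0.61138022 0.10608541]]
lens [[ 0.46611494 -0.00279379]]
```

The lens value needs its pane row offset corrected, which I'll do along the way. The measured dimensions match the other things well, so I'll go for the clamp first.

>>> jog_arm(series=[[0.034,0.92,0,0,0,0.67,0],[0.034,0.92,0,0,0,0.67,0],[0.034,0.92,0,0,0,0.67,0],[0.034,0.92,0,0,0,0.67,0],[0.034,0.92,0,0,0,0.67,0],[0.034,0.92,0,0,0,0.67,0],[0.034,0.92,0,0,0,0.67,0],[0.034,0.92,0,0,0,0.67,0],[0.034,0.92,0,0,0,0.67,0],[0.034,0.92,0,0,0,0.67,0]])

```text
t: 5.6
eef_pos: [0.6078, 0.0343, 0.2541]
ee_rot: [1.482, 2.77, 0.001]
force: [0.1, -0.0, 0.1]
opening: 0.0939
grip_force: 0.0
```

>>> jog_arm(series=[[0.034,0.92,0,0,0,0.67,0],[0.034,0.92,0,0,0,0.67,0],[0,0,0,0,0,0,0],[0,0,-1,0,0,0,0],[0,0,-1,0,0,0,0],[0,0,-1,0,0,0,0],[0,0,0,0,0,0,0],[0,0,0,0,0,0,0]])

```text
t: 6.6
eef_pos: [0.6123, 0.1053, 0.1352]
ee_rot: [1.322, 2.847, 0.002]
force: [0.1, -1.2, 0.4]
opening: 0.0939
grip_force: 0.0
```

Run:
```python
from h import *
s0=dict(eef_pos=[.575,0,.205],ee_rot=[2.22144131,2.22143512,2.2e-5])
print("lens",onz("wrist",145+180/4,110+223/4,.084,s0))
a=cv2.cvtColor(cv2.imread("pics/w0.png"),cv2.COLOR_BGR2HSV)[110:230,145:245]
m=(cv2.inRange(a,(60,60,150),(90,160,255))); n,l,st,c=cv2.connectedComponentsWithStats(m); i=1+np.argmax(st[1:,4]); print(st[i],c[i],onz("wrist",145+c[i][0],110+c[i][1],.084,s0))
s=env.sense(); print(s["eef_pos"],cv2.Rodrigues(np.array(s["ee_rot"]))[0].round(3).tolist())
```

```text
lens [0.47181771 0.0594009  0.084     ]
[  19   31   51   52 2078] [43.95524543 56.97882579] [0.47088557 0.0584315  0.084     ]
[0.61229748 0.10530086 0.13518468] [[-0.645, 0.764, 0.003], [0.764, 0.645, -0.0], [-0.002, 0.002, -1.0]]
```

>>> jog_arm(series=[[0,0,-1,0,0,0,0],[0,0,-0.8,0,0,0,0],[0,0,-0.2,0,0,0,0],[0,0,0,0,0,0,0],[0,0,0,0,0,0,0.6],[0,0,0,0,0,0,0.8],[0,0,0,0,0,0,0.8],[0,0,0,0,0,0,0.8],[0,0,0,0,0,0,0.8],[0,0,0,0,0,0,0.8]], newtons=35)

```text
t: 7.85
eef_pos: [0.6113, 0.1056, 0.0534]
ee_rot: [-1.323, -2.849, 0.0]
force: [0.1, -0.4, 0.0]
opening: 0.0396
grip_force: 35.0
```

>>> jog_arm(series=[[0,0,0.5,0,0,0,0.8],[0,0,0.8,0,0,0,0.8],[0,0,0.8,0,0,0,0.8],[0,0,0.8,0,0,0,0.8],[0,0,0.8,0,0,0,0.8]])

```text
t: 8.48
eef_pos: [0.6107, 0.1056, 0.2018]
ee_rot: [-1.322, -2.848, 0.001]
force: [-0.3, 0.6, -2.4]
opening: 0.0393
grip_force: 35.0
```

>>> jog_arm(series=[[-0.08,-0.7075,0,0,0,-0.372,0.8],[-0.08,-0.7075,0,0,0,-0.372,0.8],[-0.08,-0.7075,0,0,0,-0.372,0.8],[-0.08,-0.7075,0,0,0,-0.372,0.8],[-0.08,-0.7075,0,0,0,-0.372,0.8],[-0.08,-0.7075,0,0,0,-0.372,0.8],[-0.08,-0.7075,0,0,0,-0.372,0.8],[-0.08,-0.7075,0,0,0,-0.372,0.8],[-0.08,-0.7075,0,0,0,-0.372,0.8],[-0.08,-0.7075,0,0,0,-0.372,0.8]])

```text
t: 9.72
eef_pos: [0.5787, -0.1781, 0.2007]
ee_rot: [-1.766, -2.596, 0.0]
force: [1.0, 0.1, -3.0]
opening: 0.0397
grip_force: 35.0
```

>>> jog_arm(series=[[0,0,0,0,0,0,0.8],[0,0,0,0,0,0,0.8]])

```text
t: 9.98
eef_pos: [0.579, -0.1766, 0.201]
ee_rot: [-1.765, -2.597, -0.001]
force: [-0.1, 0.8, -2.2]
opening: 0.0396
grip_force: 35.0
```

Run:
```python
from h import *
s=env.sense(); w=snap("wrist","pics/w3.png")[:,:,::-1]; d=snap("side","pics/side3.png")[:,:,::-1]
c=cv2.resize(d[60:220,220:420],None,fx=2.4,fy=2.4,interpolation=cv2.INTER_CUBIC)
o=np.zeros((480,800,3),np.uint8); o[:384,:480]=c; o[:480,480:]=w[:,160:480]
cv2.imwrite("pics/m3.png",o); print(s["eef_pos"],cv2.Rodrigues(np.array(s["ee_rot"]))[0].round(3)[:,1:].tolist())
```

```text
[ 0.57904054 -0.17662224  0.20096534] [[0.93, -0.001], [0.368, 0.001], [-0.0, -1.0]]
```

View pics/m3.png

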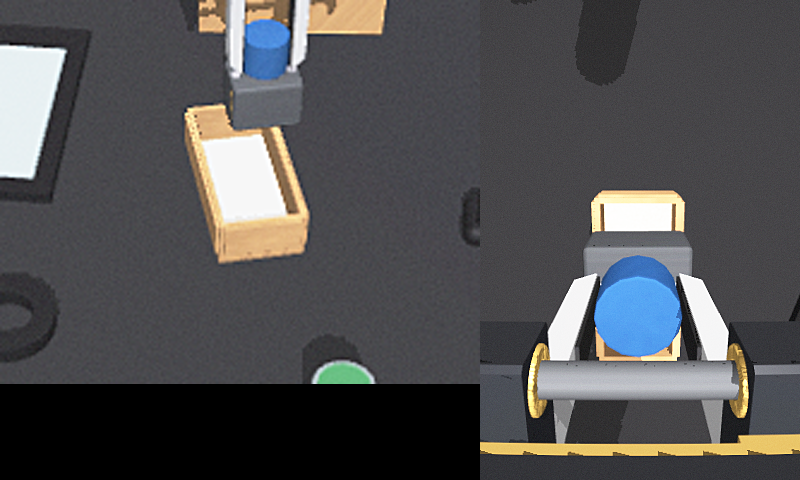

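The clamp sits square to the carton: its block's front edge is level at (638,235) in the wrist view, with the carton edges parallel. Lowering it now.

>>> jog_arm(series=[[0,0,-0.7,0,0,0,0.8],[0,0,-0.7,0,0,0,0.8],[0,0,-0.7,0,0,0,0.8],[0,0,-0.5,0,0,0,0.8],[0,0,-0.3,0,0,0,0.8],[0,0,-0.3,0,0,0,0.8],[0,0,-0.2,0,0,0,0.8],[0,0,-0.1,0,0,0,0.8],[0,0,0,0,0,0,0.8],[0,0,0,0,0,0,0.8]])

```text
t: 11.32
eef_pos: [0.5797, -0.1776, 0.062]
ee_rot: [1.765, 2.597, 0.0]
force: [-0.3, 0.8, -2.3]
opening: 0.0397
grip_force: 35.0
```

Free so far, with only its own weight on the wrist. I'll go down the last 3 mm, release and rise.

>>> jog_arm(series=[[0,0,-0.04,0,0,0,0.8],[0,0,-0.03,0,0,0,0.8],[0,0,0,0,0,0,0.8]])

```text
t: 11.7
eef_pos: [0.5792, -0.1774, 0.0586]
ee_rot: [-1.766, -2.598, -0.0]
force: [-0.1, 0.3, -2.0]
opening: 0.0395
grip_force: 35.0
```

>>> jog_arm(series=[[0,0,0,0,0,0,0.5],[0,0,0,0,0,0,0.4],[0,0,0,0,0,0,0.2],[0,0,0,0,0,0,0],[0,0,0,0,0,0,0],[0,0,0.3,0,0,0,0],[0,0,0.8,0,0,0,0],[0,0,0.8,0,0,0,0],[0,0,0.8,0,0,0,0],[0,0,0.8,0,0,0,0]])

```text
t: 12.95
eef_pos: [0.5794, -0.1774, 0.2008]
ee_rot: [1.765, 2.597, 0.0]
force: [-0.4, -0.8, -0.2]
opening: 0.0941
grip_force: 0.0
```

>>> jog_arm(series=[[-0.142,0.9195,0,0,0,0.056,0],[-0.142,0.9195,0,0,0,0.056,0],[-0.142,0.9195,0,0,0,0.056,0],[-0.142,0.9195,0,0,0,0.056,0],[-0.142,0.9195,0,0,0,0.056,0],[-0.142,0.9195,0,0,0,0.056,0],[-0.142,0.9195,0,0,0,0.056,0],[-0.142,0.9195,0,0,0,0.056,0],[-0.142,0.9195,0,0,0,0.056,0],[-0.142,0.9195,0,0,0,0.056,0]])

```text
t: 14.2
eef_pos: [0.5224, 0.1916, 0.1997]
ee_rot: [1.701, 2.64, 0.002]
force: [0.1, 0.5, 1.1]
opening: 0.094
grip_force: 0.0
```

>>> jog_arm(series=[[-0.142,0.9195,0,0,0,0.056,0],[-0.142,0.9195,0,0,0,0.056,0],[-0.142,0.9195,0,0,0,0.056,0],[-0.142,0.9195,0,0,0,0.056,0],[0,0,0,0,0,0,0],[0,0,-1,0,0,0,0],[0,0,-0.6,0,0,0,0],[0,0,0,0,0,0,0],[0,0,0,0,0,0,0]])

```text
t: 15.32
eef_pos: [0.5008, 0.3372, 0.1361]
ee_rot: [1.676, 2.655, 0.003]
force: [-0.2, 0.3, -0.9]
opening: 0.0937
grip_force: 0.0
```

>>> jog_arm(series=[[0,0,-1,0,0,0,0],[0,0,-0.8,0,0,0,0],[0,0,-0.25,0,0,0,0],[0,0,0,0,0,0,0],[0,0,0,0,0,0,0.5],[0,0,0,0,0,0,0.8],[0,0,0,0,0,0,0.8],[0,0,0,0,0,0,0.8],[0,0,0,0,0,0,0.8],[0,0,0,0,0,0,0.8]])

```text
t: 16.58
eef_pos: [0.4998, 0.3375, 0.0527]
ee_rot: [1.676, 2.657, 0.0]
force: [-0.9, -0.7, 1.3]
opening: 0.0434
grip_force: 35.0
```

>>> jog_arm(series=[[0,0,0.5,0,0,0,0.8],[0,0,0.8,0,0,0,0.8],[0,0,0.8,0,0,0,0.8],[0,0,0.8,0,0,0,0.8],[0,0,0.8,0,0,0,0.8]])

```text
t: 17.2
eef_pos: [0.4993, 0.3373, 0.201]
ee_rot: [-1.676, -2.657, 0.002]
force: [0.4, 0.2, -1.3]
opening: 0.0435
grip_force: 35.0
```

>>> jog_arm(series=[[0.175,-0.9035,0,0,0,-0.046,0.8],[0.175,-0.9035,0,0,0,-0.046,0.8],[0.175,-0.9035,0,0,0,-0.046,0.8],[0.175,-0.9035,0,0,0,-0.046,0.8],[0.175,-0.9035,0,0,0,-0.046,0.8],[0.175,-0.9035,0,0,0,-0.046,0.8],[0.175,-0.9035,0,0,0,-0.046,0.8],[0.175,-0.9035,0,0,0,-0.046,0.8],[0.175,-0.9035,0,0,0,-0.046,0.8],[0.175,-0.9035,0,0,0,-0.046,0.8]])

```text
t: 18.45
eef_pos: [0.5695, -0.025, 0.2001]
ee_rot: [-1.729, -2.622, 0.001]
force: [-0.6, 0.4, -2.3]
opening: 0.0438
grip_force: 35.0
```

>>> jog_arm(series=[[0.175,-0.9035,0,0,0,-0.046,0.8],[0.175,-0.9035,0,0,0,-0.046,0.8],[0.175,-0.9035,0,0,0,-0.046,0.8],[0.175,-0.9035,0,0,0,-0.046,0.8],[0.175,-0.9035,0,0,0,-0.046,0.8],[0.175,-0.9035,0,0,0,-0.046,0.8],[0.175,-0.9035,0,0,0,-0.046,0.8],[0,0,0,0,0,0,0.8],[0,0,0,0,0,0,0.8]])

```text
t: 19.58
eef_pos: [0.6183, -0.2762, 0.1998]
ee_rot: [-1.765, -2.596, -0.001]
force: [0.2, -0.8, -3.1]
opening: 0.0435
grip_force: 35.0
```

Run:
```python
from h import *
s=env.sense(); w=snap("wrist","pics/w4.png")[:,:,::-1]; d=snap("side","pics/side4.png")[:,:,::-1]
c=cv2.resize(d[40:200,220:420],None,fx=2.4,fy=2.4,interpolation=cv2.INTER_CUBIC)
o=np.zeros((480,800,3),np.uint8); o[:384,:480]=c; o[:480,480:]=w[:,160:480]
cv2.imwrite("pics/m4.png",o); print(s["eef_pos"],cv2.Rodrigues(np.array(s["ee_rot"]))[0].round(3)[:,1:].tolist())
```

```text
[ 0.61830076 -0.27619639  0.19984166] [[0.93, -0.001], [0.368, 0.002], [-0.001, -1.0]]
```

View pics/m4.png

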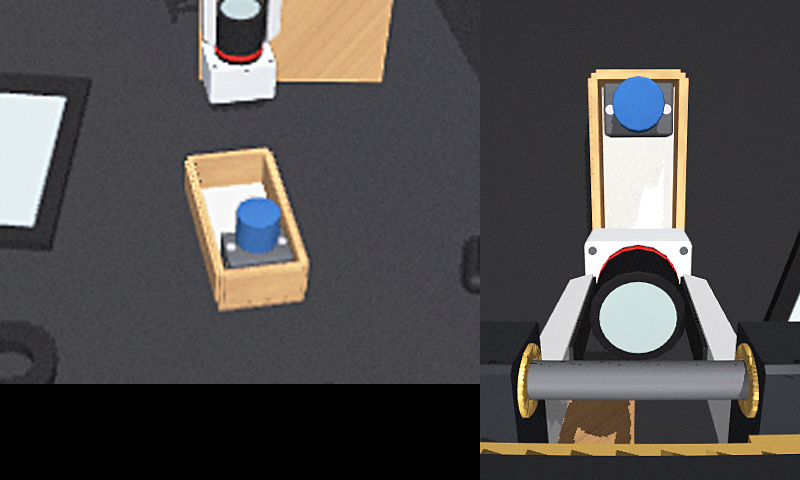

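The clamp stands square in the far end of the carton (knob at (638,103) in the wrist view) and the camera is aligned above its slot. There's a wooden box behind the carton, so I'll check its clearance.

Run:
```python
from h import *
c=np.array([.5993,-.2276]);t=np.radians(21.6);R=np.array([[np.cos(t),np.sin(t)],[-np.sin(t),np.cos(t)]])
for uv in[(303,72),(379,72),(379,40)]:
  for z in(0,.1,.15): p=onz("side",*uv,z)[:2]; print(uv,z,p.round(3),"carton frame",(R@(p-c)).round(3))
```

```text
(303, 72) 0 [ 0.692 -0.479] carton frame [-0.007 -0.268]
(303, 72) 0.1 [ 0.666 -0.346] carton frame [ 0.019 -0.135]
(303, 72) 0.15 [ 0.654 -0.279] carton frame [ 0.032 -0.068]
(379, 72) 0 [ 0.497 -0.524] carton frame [-0.204 -0.238]
(379, 72) 0.1 [ 0.493 -0.386] carton frame [-0.157 -0.108]
(379, 72) 0.15 [ 0.49  -0.316] carton frame [-0.134 -0.042]
(379, 40) 0 [ 0.514 -0.672] carton frame [-0.243 -0.382]
(379, 40) 0.1 [ 0.507 -0.518] carton frame [-0.193 -0.236]
(379, 40) 0.15 [ 0.504 -0.441] carton frame [-0.167 -0.164]
```

The box's front is about 24 cm behind the carton centre, so it's well clear. Lowering the camera.

>>> jog_arm(series=[[0,0,-0.7,0,0,0,0.8],[0,0,-0.7,0,0,0,0.8],[0,0,-0.7,0,0,0,0.8],[0,0,-0.5,0,0,0,0.8],[0,0,-0.3,0,0,0,0.8],[0,0,-0.3,0,0,0,0.8],[0,0,-0.2,0,0,0,0.8],[0,0,-0.1,0,0,0,0.8],[0,0,0,0,0,0,0.8],[0,0,0,0,0,0,0.8]])

```text
t: 20.92
eef_pos: [0.6191, -0.2771, 0.0612]
ee_rot: [1.765, 2.598, 0.0]
force: [-0.0, 0.2, -1.3]
opening: 0.044
grip_force: 35.0
```

>>> jog_arm(series=[[0,0,-0.04,0,0,0,0.8],[0,0,-0.03,0,0,0,0.8],[0,0,0,0,0,0,0.8]])

```text
t: 21.3
eef_pos: [0.6188, -0.2769, 0.0578]
ee_rot: [-1.766, -2.598, -0.0]
force: [-0.1, -0.5, -1.9]
opening: 0.0439
grip_force: 35.0
```

>>> jog_arm(series=[[0,0,0,0,0,0,0.5],[0,0,0,0,0,0,0.4],[0,0,0,0,0,0,0.2],[0,0,0,0,0,0,0],[0,0,0,0,0,0,0],[0,0,0.3,0,0,0,0],[0,0,0.8,0,0,0,0],[0,0,0.8,0,0,0,0],[0,0,0.8,0,0,0,0],[0,0,0.8,0,0,0,0]])

```text
t: 22.55
eef_pos: [0.6189, -0.2769, 0.2]
ee_rot: [1.765, 2.597, 0.0]
force: [-0.3, 0.2, -0.1]
opening: 0.0942
grip_force: 0.0
```

>>> jog_arm(series=[[-0.369,0.839,0,0,0,0,0],[-0.369,0.839,0,0,0,0,0],[-0.369,0.839,0,0,0,0,0],[-0.369,0.839,0,0,0,0,0],[-0.369,0.839,0,0,0,0,0],[-0.369,0.839,0,0,0,0,0],[-0.369,0.839,0,0,0,0,0],[-0.369,0.839,0,0,0,0,0],[-0.369,0.839,0,0,0,0,0],[-0.369,0.839,0,0,0,0,0]])

```text
t: 23.8
eef_pos: [0.4709, 0.0598, 0.1989]
ee_rot: [1.765, 2.597, 0.002]
force: [0.1, -0.4, 0.9]
opening: 0.094
grip_force: 0.0
```

>>> jog_arm(series=[[0,0,0,0,0,0,0],[0,0,-1,0,0,0,0],[0,0,-0.6,0,0,0,0],[0,0,0,0,0,0,0],[0,0,0,0,0,0,0]])

```text
t: 24.42
eef_pos: [0.4725, 0.0582, 0.135]
ee_rot: [1.765, 2.596, 0.002]
force: [0.1, 0.1, 0.8]
opening: 0.0936
grip_force: 0.0
```

Run:
```python
from h import *
s=env.sense(); w=snap("wrist","pics/w5.png"); print(s["eef_pos"])
a=cv2.cvtColor(w,cv2.COLOR_RGB2HSV)
m=cv2.inRange(a,(60,60,150),(90,160,255)); n,l,st,c=cv2.connectedComponentsWithStats(m); i=1+np.argmax(st[1:,4]); print(st[i],c[i],onz("wrist",*c[i],.084,s))
```

```text
[0.47251311 0.05815654 0.13501565]
[ 156  104   82   84 5336] [196.30191154 145.69171664] [0.37613578 0.09989565 0.084     ]
```

>>> jog_arm(series=[[0,0,-1,0,0,0,0],[0,0,-0.8,0,0,0,0],[0,0,-0.25,0,0,0,0],[0,0,0,0,0,0,0],[0,0,0,0,0,0,0.4],[0,0,0,0,0,0,0.7],[0,0,0,0,0,0,0.7],[0,0,0,0,0,0,0.7],[0,0,0,0,0,0,0.7],[0,0,0,0,0,0,0.7]])

```text
t: 25.72
eef_pos: [0.471, 0.0587, 0.052]
ee_rot: [-1.765, -2.598, 0.0]
force: [-0.9, -0.5, 1.3]
opening: 0.0514
grip_force: 35.0
```

>>> jog_arm(series=[[0,0,0.5,0,0,0,0.7],[0,0,0.8,0,0,0,0.7],[0,0,0.8,0,0,0,0.7],[0,0,0.8,0,0,0,0.7],[0,0,0.8,0,0,0,0.7],[0,0,0,0,0,0,0.7]])

```text
t: 26.48
eef_pos: [0.4727, 0.0588, 0.2014]
ee_rot: [1.763, 2.595, 0.004]
force: [-0.4, -0.1, -3.1]
opening: 0.0509
grip_force: 35.0
```

Run:
```python
from h import *
s=env.sense(); w=snap("wrist","pics/w6.png"); print(s["eef_pos"])
a=cv2.cvtColor(w,cv2.COLOR_RGB2HSV)[240:,220:420]
m=cv2.inRange(a,(60,50,120),(90,160,255)); n,l,st,c=cv2.connectedComponentsWithStats(m); i=1+np.argmax(st[1:,4]); p=st[i]; print(p,c[i])
for v in((240+c[i][1]),(240+p[1]+p[3]/2)): print(onz("wrist",220+c[i][0],v,s["eef_pos"][2]+.084-.0514,s))
```

```text
[0.47274167 0.05875644 0.20135118]
[  50   35   96   86 6556] [97.9495119  78.52593045]
[0.47223842 0.05886333 0.23395118]
[0.47214611 0.05909701 0.23395118]
```

>>> jog_arm(series=[[0.319,-0.7135,0,0,0,0,0.7],[0.319,-0.7135,0,0,0,0,0.7],[0.319,-0.7135,0,0,0,0,0.7],[0.319,-0.7135,0,0,0,0,0.7],[0.319,-0.7135,0,0,0,0,0.7],[0.319,-0.7135,0,0,0,0,0.7],[0.319,-0.7135,0,0,0,0,0.7],[0.319,-0.7135,0,0,0,0,0.7],[0.319,-0.7135,0,0,0,0,0.7],[0.319,-0.7135,0,0,0,0,0.7]])

```text
t: 27.78
eef_pos: [0.5979, -0.227, 0.1966]
ee_rot: [-1.763, -2.594, 0.001]
force: [1.0, -0.3, -3.2]
opening: 0.051
grip_force: 35.0
```

>>> jog_arm(series=[[0,0,-0.5,0,0,0,0.7],[0,0,0,0,0,0,0.7],[0,0,0,0,0,0,0.7]])

```text
t: 28.15
eef_pos: [0.5983, -0.2261, 0.1787]
ee_rot: [-1.764, -2.597, 0.0]
force: [-0.9, 1.1, -2.0]
opening: 0.0512
grip_force: 35.0
```

Run:
```python
from h import *
s=env.sense(); w=snap("wrist","pics/w7.png")[:,:,::-1]; d=snap("scene","pics/scene7.png")[:,:,::-1];e=snap("side","pics/side7.png")[:,:,::-1]
o=np.zeros((600,800,3),np.uint8); o[:480,480:]=w[:,160:480]
o[:300,:480]=cv2.resize(d[310:450,150:310],(480,300))if 0 else cv2.resize(d[310:435,140:340],(480,300),interpolation=cv2.INTER_CUBIC)
o[300:,:480]=cv2.resize(e[60:185,220:420],(480,300),interpolation=cv2.INTER_CUBIC)
cv2.imwrite("pics/m7.png",o); print(s["eef_pos"])
```

```text
[ 0.59827945 -0.22613447  0.17873919]
```

View pics/m7.png

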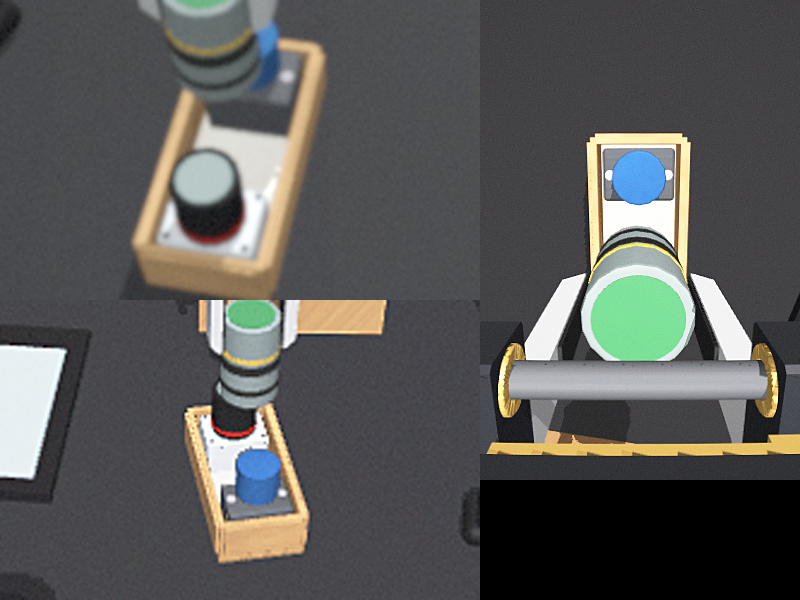

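The camera and clamp both stand flat and square, with clear space between them for the lens. Lowering it.

>>> jog_arm(series=[[0,0,-0.5,0,0,0,0.7],[0,0,-0.7,0,0,0,0.7],[0,0,-0.6,0,0,0,0.7],[0,0,-0.4,0,0,0,0.7],[0,0,-0.3,0,0,0,0.7],[0,0,-0.2,0,0,0,0.7],[0,0,-0.2,0,0,0,0.7],[0,0,-0.1,0,0,0,0.7],[0,0,0,0,0,0,0.7],[0,0,0,0,0,0,0.7]])

```text
t: 29.55
eef_pos: [0.5991, -0.2268, 0.0603]
ee_rot: [1.765, 2.598, 0.0]
force: [0.1, 0.3, -3.2]
opening: 0.0509
grip_force: 35.0
```

>>> jog_arm(series=[[0,0,-0.04,0,0,0,0.7],[0,0,-0.02,0,0,0,0.7],[0,0,0,0,0,0,0.7]])

```text
t: 29.92
eef_pos: [0.5988, -0.2266, 0.0575]
ee_rot: [1.766, 2.598, 0.0]
force: [0.9, -0.5, -3.1]
opening: 0.0511
grip_force: 35.0
```

>>> jog_arm(series=[[0,0,0,0,0,0,0.4],[0,0,0,0,0,0,0.3],[0,0,0,0,0,0,0.1],[0,0,0,0,0,0,0],[0,0,0,0,0,0,0],[0,0,0.3,0,0,0,0],[0,0,0.8,0,0,0,0],[0,0,0.8,0,0,0,0],[0,0,0.8,0,0,0,0],[0,0,0.8,0,0,0,0]])

```text
t: 31.18
eef_pos: [0.5989, -0.2267, 0.1996]
ee_rot: [1.765, 2.597, 0.0]
force: [1.0, 0.6, 0.2]
opening: 0.0941
grip_force: 0.0
```

>>> jog_arm(series=[[0,0.5,0.8,0,0,0,0],[0,0.8,0,0,0,0,0],[0,0.8,0,0,0,0,0],[0,0.8,0,0,0,0,0],[0,0.8,0,0,0,0,0],[0,0,0,0,0,0,0],[0,0,0,0,0,0,0],[0,0,0,0,0,0,0]])

```text
t: 32.17
eef_pos: [0.5989, -0.0798, 0.2296]
ee_rot: [1.767, 2.597, -0.0]
force: [0.2, 0.6, 0.1]
opening: 0.0941
grip_force: 0.0
```

Run:
```python
from h import *
s=env.sense(); d=snap("scene","pics/scene8.png")[:,:,::-1];e=snap("side","pics/side8.png")[:,:,::-1]
o=np.zeros((600,480,3),np.uint8)
o[:300]=cv2.resize(d[310:435,140:340],(480,300),interpolation=cv2.INTER_CUBIC)
o[300:]=cv2.resize(e[60:185,220:420],(480,300),interpolation=cv2.INTER_CUBIC)
cv2.imwrite("pics/m8.png",o); print(s["t"],s["eef_pos"])
```

```text
32.175 [ 0.59892112 -0.07979726  0.2296363 ]
```

View pics/m8.png

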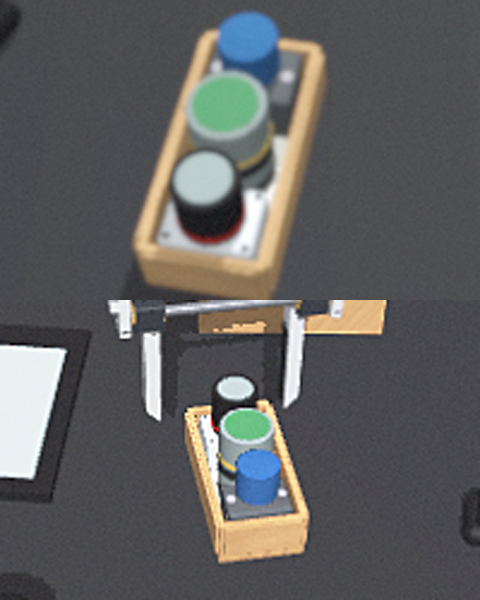

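All three stand upright in a row, with the knob at (250,45), the lens at (228,105) and the camera at (207,185) in the upper pane. The gripper is clear, so I'm handing in.

```bash
python3 -c "
from h import *
print(env.sign_off())"
```

```text
the job is handed in; nothing more can be done
None
```

I packed the camera, the lens and the blue-knob clamp upright in a row in the carton and handed the job in after about 32 s; the last pictures show all three standing straight, but the sign-off returned no verdict.

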